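# Set and lock the saw's telescopic length stop

## Robot

A 6-joint arm with a two-finger parallel gripper is mounted at the origin on a cart in front of the work surface, level with it; the furniture and walls round the work are solid. World frame = base frame: x ahead of the robot, y to its left, z up, the work surface at z = 0. Lengths are in m, angles in rad, forces in N, time in s.
With the tool pointing down it reaches from about 0.35 to 0.975 m from the base axis. Payload 4.9 kg.
Tool frame: the origin (TCP) lies midway between the tips of the shut fingers; the grasp point (between the pads) lies 19 mm behind it (manip.pinch_z is the x of the grasp point in the tool frame, in m); x points along the fingers, y is the direction in which the jaws open and shut, and the axes are right-handed (so a half turn about x gives the same grasp; the last joint's range is limited). The gripper opens to 85 mm and grips with 20 to 120 N. Pads are 22 mm wide; open, the fingers measure 114 mm over their backs; the gripper's body (76 mm by 85 mm) begins 54 mm behind the grasp point. The pads swing forward as they close: fully open they stand 13 mm farther back than shut.
Start: joints at [-1.364, 0.053, 1.613, -0, 1.476, -0.119], TCP at [0.2, -0.592, 0.231] pointing down, gripper open.
Joint ranges: [-3.01, 3.01], [-1.01, 2.22], [0.06, 2.58], [-1.02, 4.17], [0.09, 2.62], [-3.14, 3.14]. Speed limits (rad/s): [2.57, 2.57, 3.14, 3.14, 3.14, 3.14].

## Interface

Orientations are given as a unit quaternion [w, x, y, z].
In Python, from plant import sensors, cams, workorder, manip gives the robot as it stands.
- The arm moves only by the tool drive_tool, never from a script. Its argument "series" is a list of rows, each an object of numbers: "x", "y", "z": the shift along the tool's x, y, z in units of 25 mm (1.0 is 25 mm); "ax", "ay", "az": the turn, a rotation vector about the tool's x, y, z in units of 5 degrees (1.0 is 5 degrees). A call has 1 to 5 rows; each row is the pose to reach, as a shift and turn from the pose commanded when the call began, along the tool's axes at that moment; what a row does not reach only later rows make up. A row lasts 1/12 s, in which the tool goes at most 41.7 mm and 7.16 degrees, less where a joint would pass 70% of its speed; a pose out of reach is approached as far as the arm can. A call with a gripper value outside its range is refused whole. "hand" is the opening, from 0 (shut) to 1 (fully open), set as the call begins (left out, the last holds). The fingers move at their own pace and stop on an object; the grip force is fixed at half the most. Time passes only in rows, so rows that repeat a pose let the fingers close. It gives the time, the measured TCP pose, the force and the opening at its end, in the units of the state.
- sensors.state(): the state, without advancing time (a new reading comes with each control period).
- cams.grab_frame(name): name is "side" or "top" or "wrist"; returns a dict with "img" (480x640x3 uint8, blue, green, red), "camera_matrix" (3x3 intrinsics, pixels), "cam_to_world" (4x4, takes a point from camera to world coordinates). Camera axes: x right, y down, z forward; pixel columns grow to the right and rows downward; lengths in m; the calibration is good to about 2 mm. The wrist camera is an equidistant fisheye: a pixel r from the principal point sees the ray r / f radians off the axis. A picture is of the moment at which its call begins. There is no depth.
- workorder.job_done(): hands the job in, once; it reports no verdict.
The state is a dict: "time": time; "joint_pos": joint angles; "joint_vel": joint speeds; "joint_efforts": joint torques, N m; "tool_pos": TCP position; "tool_rot": TCP orientation; "contact_force": force on the tool from outside, world axes, zero at the start; "ft_torque": the same for the moment, N m; "gripper_width": opening from 0.0 (shut) to 1.0 (fully open).
Only numpy, scipy, OpenCV 4.12 (cv2) and the standard library are available. Lean on these libraries where they do the work, as an engineer would, in place of code of your own. Each camera call takes 0.05 s, during which the arm holds its last target.

## Task

Set the length stop on the saw table: draw its sprung leg out by the raised cross handle until the thin index fin on the leg stands level with the brass pointer, keep the leg there, and with the leg held sweep the cam lever across over the handle to its closed stop on the other side. Finish still firmly gripping the cross handle, with the lever fully closed and the leg on the mark; do not shift the pointer, and leave the things lying round the stop where they are.

Things in the scene. Friction and masses are not known exactly. Their poses are not given: they have to be found in the camera images.
- stop_base: fixed steel base plate of the length stop, 330 x 150 x 8 mm, lying on the table; origin at the centre of its underside, z up. Its -x is the way the leg comes out (towards the robot, within 0.35 rad). A grey housing 52 mm wide, up to 58 mm high, stands over x = 20 to 169 mm and takes in the leg; low rails (22 mm high) lie either side of the leg.
- cross_handle (a point): raised handle on the leg, a black flat bar along y (-50 to +100 mm), 14 mm thick in x (16 mm at the ends), 20 mm high; origin at mid thickness and height above the leg's centre line, 78 mm above the table (60 mm to -x of the base's origin with the leg in); axes as the base's. Only a 12 mm thick web (y -12 to 12) is under it, the leg 34 mm below: fingers can straddle the bar and slide along it.
- leg (a joint): how far the leg is drawn out, 0 (fully in, where it starts) to 0.100 m, along the base's -x. A spring draws it back in with 4 to 5 N, plus about 1 N of friction: it runs back if let go while the lever is open.
- index_tip (a point): free end of the thin steel index fin on the leg's -y side, 44 mm above the table; 30 mm nearer to the housing (+x) than the cross handle's origin, and moving with it. Axes as the base's.
- mark_tip (a point): point of the brass pointer that rides on the scale rail, 3 mm beyond the fin's path and level with it in height; the leg is on the mark when index_tip and mark_tip have the same x in the base frame. Axes as the base's. The pointer is stiff (6 N) and is not to be moved; it is set 45 to 90 mm out from where the fin starts.
- cam_lever (a joint): angle of the cam lever, a steel bar 14 mm wide: 0 open, 1.0 rad closed (end stop); starts at 0 to 0.1. At angle a it points from its pivot along the base's -x turned (0.5 - a) rad towards +y, passing 5 mm above the handle bar: open it crosses the bar at y = +30 mm, closed at y = -30 mm. A finger astride the bar that slides along it towards -y pushes it closed. It stays where it is left.
- lever_pivot (a point): the lever's vertical pivot, a 26 mm round hub on a post on the leg, 55 mm from the handle's origin towards the housing (+x), 98 mm above the table (mid thickness of the lever). 2 to 3 N at the handle move the lever; over its second half, where the cam under the leg bears on the sprung rail on the +y side, it takes 6 to 9 N, pushes the leg lightly towards the housing, and at its end locks the leg.
- lever_tip (a point): centre of the black round knob (16 mm across, 16 mm high) at the free end of the lever, 84 mm from the pivot, 98 mm above the table.
- offcut_short: short wooden offcut, 35 x 90 x 24 mm. Bystander, loose beside the base plate; origin at the centre of its underside. Leave it alone.
- bolt_long: hex bolt with nut, lying, 22 x 68 x 19 mm. Bystander, loose beside the base plate; origin at the centre of its underside. Leave it alone.
- star_knob: spare star-shaped grip knob, 48 x 46 x 26 mm. Bystander, loose beside the base plate; origin at the centre of its underside. Leave it alone.
- marker: marker pen, lying, 16 x 134 x 16 mm. Bystander, loose beside the base plate; origin at the centre of its underside. Leave it alone.

How it is judged:
On the way, in this order (a step that is already met when the one before it is completed fails the run):
1. the leg is held by the cross handle with its fin within 5 mm of the pointer while the lever is still open (less than 0.35 rad) (x of index_tip in the frame of mark_tip between -0.005 and 0.005 m and value of joint cam_lever below 0.35 rad and contact force between the fingers and handle_bar above 1 N), for 0.2 s.
2. the lever is closed (over 0.92 rad) with the fin within 5 mm of the pointer and fingers on the handle (x of index_tip in the frame of mark_tip between -0.005 and 0.005 m and value of joint cam_lever above 0.92 rad and contact force between the fingers and handle_bar above 1 N), for 0.2 s.
At the end, for the whole second after the job is handed in: The lever is closed (over 0.92 of 1.0 rad), the fin is within 5 mm of the pointer along the leg, the leg is at rest and the fingers still grip the cross handle (over 10 N) (x of index_tip in the frame of mark_tip between -0.005 and 0.005 m and value of joint cam_lever above 0.92 rad and contact force between the fingers and handle_bar above 10 N and velocity of joint leg between -0.01 and 0.01 m/s); the arm keeps its last pose, push and grip.
It fails at once if the lever is closed more than half way with the leg more than 10 mm off the mark (value of joint cam_lever above 0.5 rad and (x of index_tip in the frame of mark_tip above 0.01 m or x of index_tip in the frame of mark_tip below -0.01 m)).
It fails at once if the pointer is shifted by more than 4 mm (distance of mark_tip from where it was at the start of the episode above 0.004 m).
It fails at once if a thing beside the stop is moved by more than 20 mm (distance of any of offcut_short, bolt_long, star_knob, marker from where it was at the start of the episode above 0.02 m).
It also fails if it takes over 48 s, if anything falls off the work surface, if the arm or the gripper's body presses on something with over 40 N, if the wrist force passes 120 N, or if a joint passes its speed limit or range.

## Working session

There is one attempt and no reset: what is moved stays moved. The work goes in short steps, Python scripts to look and compute and a tool call to move; the robot and the scene stay as the last step left them, time stands still between calls to the robot, and variables do not carry over. Pictures are saved under pics/ and viewed, and the job is handed in when it is done.

Besides the shell and the picture viewer there is one more tool, called after ">>>" as a command line: name --argument value ..., lists and objects as JSON in quotes. drive_tool: Moves the arm, as the interface text tells. Its arguments: {"type":"object","properties":{"series":{"type":"array","items":{"type":"object","properties":{"x":{"type":"number"},"y":{"type":"number"},"z":{"type":"number"},"ax":{"type":"number"},"ay":{"type":"number"},"az":{"type":"number"}}}},"hand":{"type":"number"}},"required":["series"]}

```bash
ls; mkdir -p pics; python3 - <<'E'
from plant import sensors, cams, workorder, manip
import cv2
s=sensors.state(); print(s)
print(manip.pinch_z)
for n in ("side","top","wrist"):
    f=cams.grab_frame(n); cv2.imwrite(f"pics/a_{n}.png",f["img"]); print(n,f["camera_matrix"].tolist(),f["cam_to_world"].round(4).tolist())
E
```

```text
pics
{'time': 0.0, 'joint_pos': array([-1.36399734e+00,  5.33791955e-02,  1.61428594e+00,  1.17598532e-05,
        1.47600392e+00, -1.18985930e-01]), 'joint_vel': array([-8.44056252e-04,  1.23397550e-04,  5.75461324e-05,  8.77806695e-05,
       -5.59007771e-04, -3.31936447e-04]), 'joint_efforts': array([ 1.56382477e-03, -3.93680656e+01, -3.70173240e+01, -1.27363428e-04,
        7.14629365e-03, -1.22418694e-06]), 'tool_pos': array([ 0.19991636, -0.59150931,  0.23005399]), 'tool_rot': array([-0.11393961, -0.69771794, -0.1154068 ,  0.69777411]), 'contact_force': array([ 0.46097886,  0.1621439 , -0.96347237]), 'ft_torque': array([ 0.00439588, -0.01117964,  0.01380977]), 'gripper_width': 1.0058696171803665}
-0.0187
side [[571.4487643807653, 0.0, 325.30127912601967], [0.0, 571.4487643807653, 227.33293217367836], [0.0, 0.0, 1.0]] [[0.9396, -0.2072, 0.2726, 0.3897], [-0.3423, -0.5561, 0.7573, -0.6832], [-0.0054, -0.8049, -0.5934, 0.6197], [0.0, 0.0, 0.0, 1.0]]
top [[454.44753866572523, 0.0, 312.8666447363575], [0.0, 454.44753866572523, 235.9940128318707], [0.0, 0.0, 1.0]] [[-0.0176, -0.9886, 0.1496, 0.5202], [-0.9998, 0.0178, -0.0002, 0.0162], [-0.0025, -0.1496, -0.9887, 0.9244], [0.0, 0.0, 0.0, 1.0]]
wrist [[371.64829954431775, 0.0, 324.12929916049455], [0.0, 371.64829954431775, 235.7288239074234], [0.0, 0.0, 1.0]] [[0.3198, -0.9127, -0.2543, 0.2643], [-0.9475, -0.3086, -0.084, -0.571], [-0.0018, 0.2678, -0.9635, 0.3729], [0.0, 0.0, 0.0, 1.0]]
```

View pics/a_side.png

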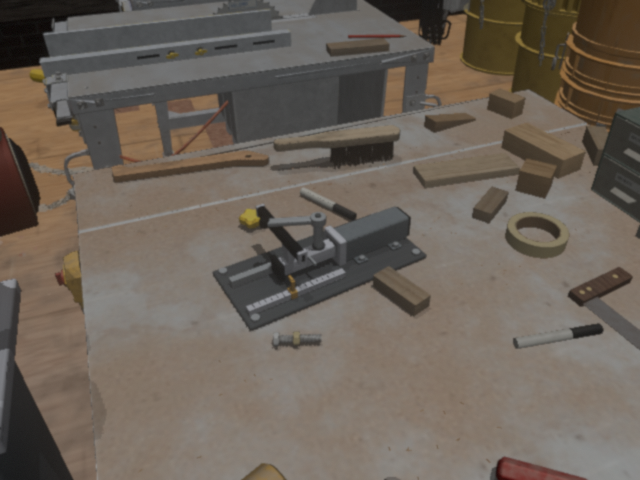

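View pics/a_top.png

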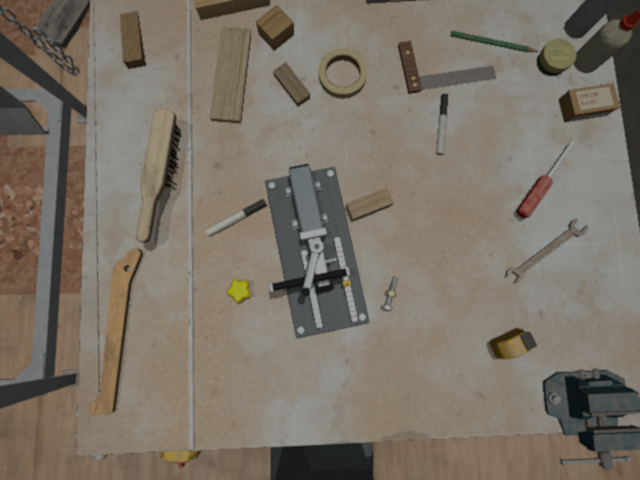

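The side view shows the stop near (320,265), and the top view shows it near (315,250). I'll enlarge both.

```bash
python3 - <<'E'
import cv2
t=cv2.imread("pics/a_top.png")[155:345,215:415]; cv2.imwrite("pics/b_top.png",cv2.resize(t,None,fx=3.15,fy=3.15,interpolation=2)) 
t=cv2.imread("pics/a_side.png")[180:360,205:445]; cv2.imwrite("pics/b_side.png",cv2.resize(t,None,fx=3.3,fy=3.3,interpolation=2))
E
```

```text
(no output)
```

View pics/b_top.png

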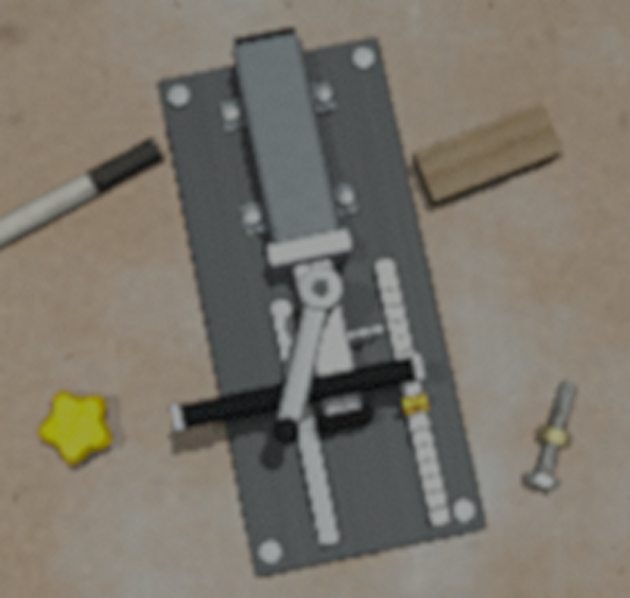

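View pics/b_side.png

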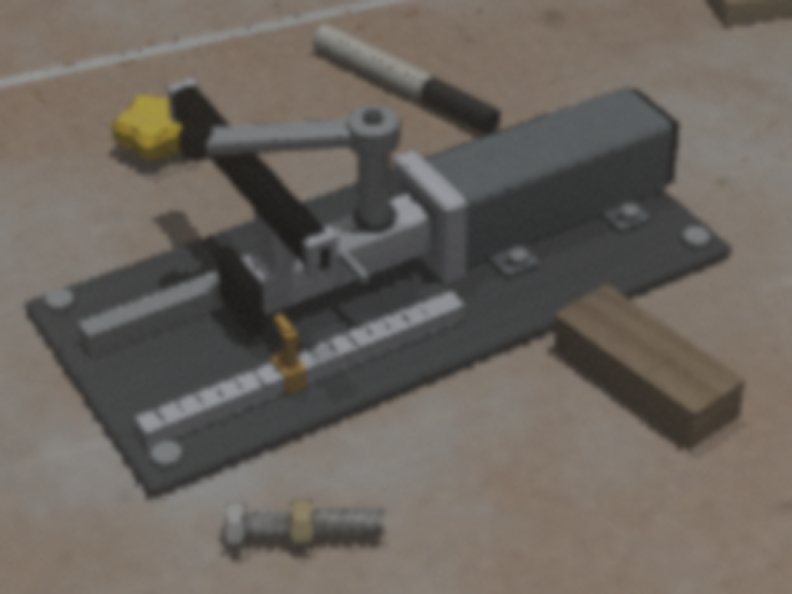

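Top crop: plate corners at (160,82), (378,38), (485,525) and (257,575), the fin tip near (382,329) and the brass pointer near (415,404). Side crop: corners at (28,305), (150,495) and (730,250), the fin tip at (368,277) and the pointer top at (281,318). Next I'll fit the base pose.

```bash
cat > h.py <<'E'
import numpy as np, cv2
from scipy.optimize import least_squares
CT=dict(K=np.array([[454.44753866572523,0,312.8666447363575],[0,454.44753866572523,235.9940128318707],[0,0,1]]))
def proj(f,p):
    T=f["cam_to_world"];K=f["camera_matrix"];c=T[:3,:3].T@(np.asarray(p)-T[:3,3]);q=K@c;return q[:2]/q[2]
def ray(f,uv):
    T=f["cam_to_world"];K=f["camera_matrix"];d=T[:3,:3]@np.linalg.inv(K)@np.array([*uv,1.]);return T[:3,3],d
def atz(f,uv,z):
    o,d=ray(f,uv);return o+d*(z-o[2])/d[2]
def b2w(P,b):
    c,s=np.cos(P[2]),np.sin(P[2]);return np.array([P[0]+c*b[0]-s*b[1],P[1]+s*b[0]+c*b[1],b[2]])
def w2b(P,w):
    c,s=np.cos(P[2]),np.sin(P[2]);d=w[:2]-P[:2];return np.array([c*d[0]+s*d[1],-s*d[0]+c*d[1],w[2]])
E
python3 - <<'E'
from h import *
from plant import cams
ft=cams.grab_frame("top");fs=cams.grab_frame("side")
tp=lambda u,v:(u/3.15+215,v/3.15+155)
sd=lambda u,v:(u/3.3+205,v/3.3+180)
# base corners: +x is far (up in top img), +y left
obs=[(ft,tp(160,82),(.165,.075,.008)),(ft,tp(378,38),(.165,-.075,.008)),(ft,tp(485,525),(-.165,-.075,.008)),(ft,tp(257,575),(-.165,.075,.008)),
(fs,sd(28,305),(-.165,.075,.008)),(fs,sd(150,492),(-.165,-.075,.008)),(fs,sd(730,248),(.165,-.075,.008))]
r=lambda P:np.concatenate([proj(f,b2w(P,b))-uv for f,uv,b in obs])
s=least_squares(r,[.5,0,0.2]);print(s.x,s.fun.round(2))
np.save("P.npy",s.x);P=s.x
for nm,f,uv in [("fin",ft,tp(382,329)),("fin",fs,sd(368,277))]:
    print(nm,w2b(P,atz(f,uv,.044)))
for nm,f,uv in [("ptr",ft,tp(410,400)),("ptr",fs,sd(281,318))]:
    print(nm,w2b(P,atz(f,uv,.044)), w2b(P,atz(f,uv,.050)))
for nm,b in [("handle",(-.06,0,.078)),("hm",(-.06,-.05,.078)),("hp",(-.06,.1,.078)),("pivot",(-.005,0,.098)),("fin",(-.03,-.04,.044))]:
    a=proj(ft,b2w(P,b));c=proj(fs,b2w(P,b));print(nm,b2w(P,b),(a-[215,155])*3.15,(c-[205,180])*3.3)
E
```

```text
[0.63095629 0.00815518 0.19091737] [-0.63 -1.22  0.65 -1.73  2.38  0.94  0.63  1.08 -2.19 -1.85 -0.41 -0.96
  1.39 -1.33]
fin [-0.03101771 -0.03148021  0.044     ]
fin [-0.03032977 -0.0373299   0.044     ]
ptr [-0.07719903 -0.03889303  0.044     ] [-0.07740365 -0.03843079  0.05      ]
ptr [-0.0793621  -0.04179267  0.044     ] [-0.08237092 -0.04795456  0.05      ]
handle [ 0.57204646 -0.0032304   0.078     ] [343.21180616 382.22444302] [272.37829906 198.91128089]
hm [ 0.58153444 -0.05232193  0.078     ] [425.92048908 364.66349786] [324.27984173 256.75261207]
hp [0.55307049 0.09495266 0.078     ] [176.9518629 417.5252318] [179.8522746   95.79626449]
pivot [0.62604714 0.00720638 0.098     ] [324.05025169 287.4359866 ] [372.81878368 128.81558197]
fin [ 0.60909176 -0.03681083  0.044     ] [395.1270453  324.54316143] [371.4502131  279.87996411]
```

```bash
python3 - <<'E'
import cv2
t=cv2.imread("pics/a_side.png")[255:315,270:350]; cv2.imwrite("pics/c_side.png",cv2.resize(t,None,fx=10,fy=10,interpolation=2))
t=cv2.imread("pics/a_top.png")[245:305,310:390]; cv2.imwrite("pics/c_top.png",cv2.resize(t,None,fx=10,fy=10,interpolation=2))
E
```

```text
(no output)
```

View pics/c_side.png

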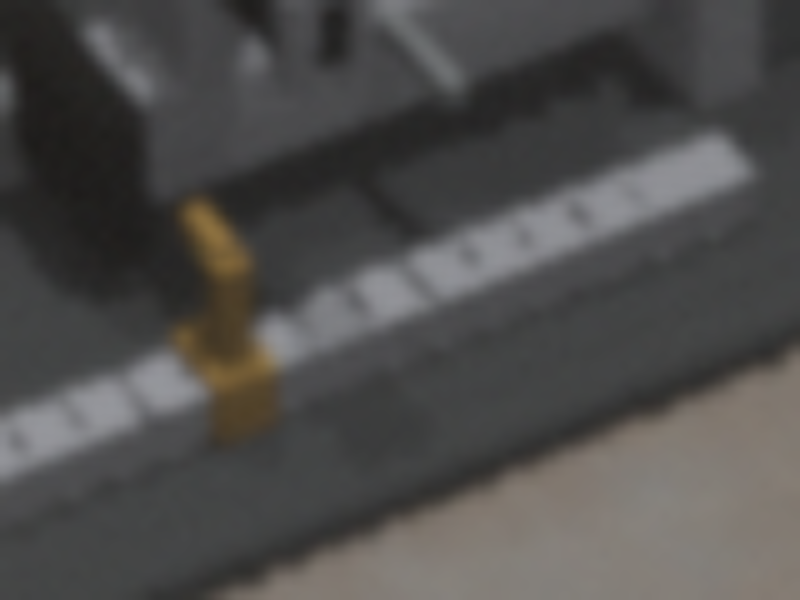

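View pics/c_top.png

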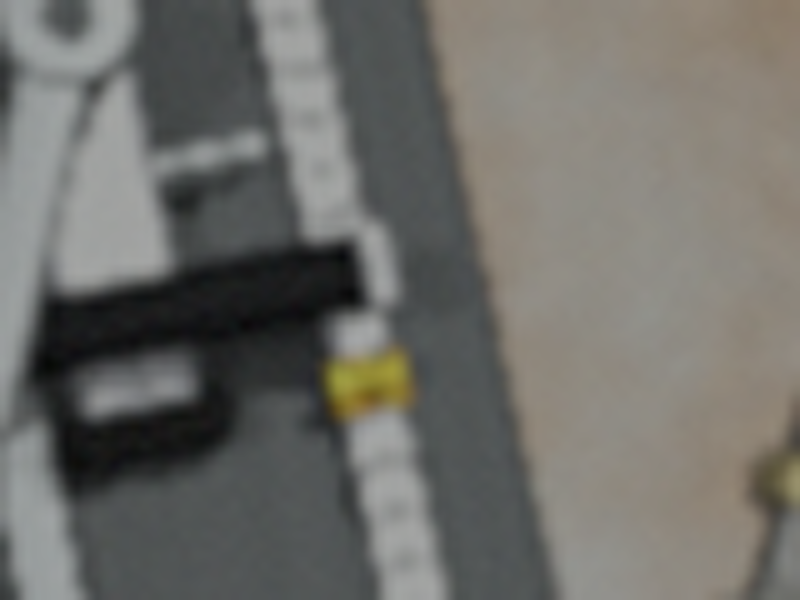

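The handle ends and pivot project within about 1-2 mm of where I see them, so the pose is good. The fin has about 49 mm to travel. I'll write a helper that converts targets to tool moves.

```bash
cat >> h.py <<'E'
from scipy.spatial.transform import Rotation as Ro
def target(bx,by,z,yawoff=0):
    """TCP target in base-frame x,y; prints deltas"""
    from plant import sensors
    P=np.load("P.npy");s=sensors.state()
    q=s["tool_rot"];R=Ro.from_quat([q[1],q[2],q[3],q[0]])
    best=None
    for sg in (1,-1):
        xt=np.array([0,0,-1.]);yt=sg*np.array([np.cos(P[2]+yawoff),np.sin(P[2]+yawoff),0]);Rt=Ro.from_matrix(np.c_[xt,yt,np.cross(xt,yt)])
        v=(R.inv()*Rt).as_rotvec()
        if best is None or np.linalg.norm(v)<np.linalg.norm(best):best=v
    w=b2w(P,(bx,by,z));d=R.inv().apply(w-s["tool_pos"])/.025
    b=w2b(P,s["tool_pos"])
    print("t%.2f base-xyz(mm)"%s["time"],(b*1000).round(1),"shift",d.round(2),"turn",np.degrees(best/np.radians(5)*np.radians(1)).round(2),"F",s["contact_force"].round(1),"w",round(s["gripper_width"],3))
    yt=R.apply([0,1,0]);print("tool y in base",(np.degrees(np.arctan2(yt[1],yt[0])-P[2])).round(1), "j",s["joint_pos"].round(2))
E
python3 -c "
from h import *
target(-.06,.072,.16)"
```

```text
t0.25 base-xyz(mm) [-537.  -507.3  230.7] shift [  2.85 -20.39 -22.02] turn [-1.645e+01 -1.000e-02  1.000e-02] F [ 0.1 -0.3  0.1] w 0.998
tool y in base -82.3 j [-1.36  0.05  1.61 -0.    1.48 -0.12]
```

>>> drive_tool --series '[{"x":0.5,"y":-20.4,"z":-22.0,"ax":-16.45},{"x":0.5,"y":-20.4,"z":-22.0,"ax":-16.45},{"x":0.5,"y":-20.4,"z":-22.0,"ax":-16.45},{"x":0.5,"y":-20.4,"z":-22.0,"ax":-16.45},{"x":0.5,"y":-20.4,"z":-22.0,"ax":-16.45}]' --hand 0.6

```text
schema error: expected keys x, y, z, ax, ay, az
```

```bash
python3 -c "
from h import *
target(-.06,.072,.2)"
```

```text
t0.25 base-xyz(mm) [-537.  -507.3  230.7] shift [  1.25 -20.39 -22.02] turn [-1.645e+01 -1.000e-02  1.000e-02] F [ 0.1 -0.3  0.1] w 0.998
tool y in base -82.3 j [-1.36  0.05  1.61 -0.    1.48 -0.12]
```

>>> drive_tool --series '[{"x":0.5,"y":-20.4,"z":-22.0,"ax":-16.45,"ay":0,"az":0},{"x":0.5,"y":-20.4,"z":-22.0,"ax":-16.45,"ay":0,"az":0},{"x":0.5,"y":-20.4,"z":-22.0,"ax":-16.45,"ay":0,"az":0},{"x":0.5,"y":-20.4,"z":-22.0,"ax":-16.45,"ay":0,"az":0},{"x":0.5,"y":-20.4,"z":-22.0,"ax":-16.45,"ay":0,"az":0}]' --hand 0.6

```text
time: 0.67
tool_pos: [0.2999, -0.4073, 0.2276]
tool_rot: [0.325, 0.628, 0.325, -0.628]
contact_force: [1.1, 0.0, 0.5]
gripper_width: 0.601
```

```bash
python3 -c "
from h import *
target(-.06,.072,.2)"
```

```text
t0.67 base-xyz(mm) [-403.9 -345.1  227.6] shift [  1.11  -2.5  -21.48] turn [-9.23 -0.   -0.  ] F [1.1 0.  0.5] w 0.601
tool y in base -46.2 j [-1.08 -0.24  1.89  0.    1.49 -0.47]
```

>>> drive_tool --series '[{"x":0.7,"y":-2.5,"z":-21.5,"ax":-9.23,"ay":0,"az":0},{"x":0.7,"y":-2.5,"z":-21.5,"ax":-9.23,"ay":0,"az":0},{"x":0.7,"y":-2.5,"z":-21.5,"ax":-9.23,"ay":0,"az":0},{"x":0.7,"y":-2.5,"z":-21.5,"ax":-9.23,"ay":0,"az":0},{"x":0.7,"y":-2.5,"z":-21.5,"ax":-9.23,"ay":0,"az":0}]'

```text
time: 1.08
tool_pos: [0.4005, -0.2248, 0.2212]
tool_rot: [0.503, 0.497, 0.502, -0.497]
contact_force: [1.4, -0.3, -0.1]
gripper_width: 0.597
```

```bash
python3 -c "
from h import *
target(-.06,.072,.2)"
```

```text
t1.08 base-xyz(mm) [-270.5 -185.   221.2] shift [  0.85   6.44 -11.62] turn [-2.06  0.01 -0.01] F [ 1.4 -0.3 -0.1] w 0.597
tool y in base -10.3 j [-0.67 -0.36  2.    0.    1.5  -0.68]
```

>>> drive_tool --series '[{"x":0.8,"y":6.44,"z":-11.62,"ax":-2.06,"ay":0,"az":0},{"x":0.8,"y":6.44,"z":-11.62,"ax":-2.06,"ay":0,"az":0},{"x":0.8,"y":6.44,"z":-11.62,"ax":-2.06,"ay":0,"az":0},{"x":0.8,"y":6.44,"z":-11.62,"ax":-2.06,"ay":0,"az":0},{"x":0.8,"y":6.44,"z":-11.62,"ax":-2.06,"ay":0,"az":0}]'

```text
time: 1.5
tool_pos: [0.5005, -0.0422, 0.2087]
tool_rot: [0.544, 0.452, 0.544, -0.452]
contact_force: [0.3, -0.4, 0.9]
gripper_width: 0.601
```

```bash
python3 -c "
from h import *
target(-.06,.072,.16)"
```

```text
t1.50 base-xyz(mm) [-137.7  -24.7  208.7] shift [ 1.95  3.08 -3.89] turn [-0.07  0.   -0.01] F [ 0.3 -0.4  0.9] w 0.601
tool y in base -0.3 j [-0.23 -0.23  1.92 -0.    1.46 -0.42]
```

>>> drive_tool --series '[{"x":0.5,"y":3.1,"z":-3.9,"ax":-0.07,"ay":0,"az":0},{"x":1.0,"y":3.1,"z":-3.9,"ax":-0.07,"ay":0,"az":0},{"x":1.9,"y":3.1,"z":-3.9,"ax":-0.07,"ay":0,"az":0},{"x":1.9,"y":3.1,"z":-3.9,"ax":-0.07,"ay":0,"az":0},{"x":1.9,"y":3.1,"z":-3.9,"ax":-0.07,"ay":0,"az":0}]'

```text
time: 1.92
tool_pos: [0.5567, 0.0678, 0.1577]
tool_rot: [0.544, 0.448, 0.548, -0.45]
contact_force: [-0.9, 0.3, 0.1]
gripper_width: 0.597
```

```bash
python3 -c "
from h import *
target(-.06,.072,.059)
from plant import cams
for n in ('side','wrist','top'): cv2.imwrite(f'pics/d_{n}.png',cams.grab_frame(n)['img'])
"
```

```text
t1.92 base-xyz(mm) [-61.6  72.6 157.7] shift [3.95 0.09 0.03] turn [ 0.04 -0.02  0.07] F [-0.9  0.3  0.1] w 0.597
tool y in base 0.2 j [-0.01 -0.04  1.83  0.    1.36 -0.21]
```

View pics/d_wrist.png

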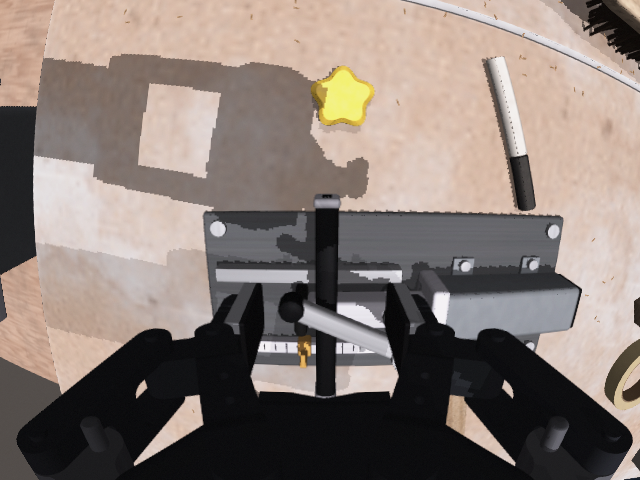

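View pics/d_side.png

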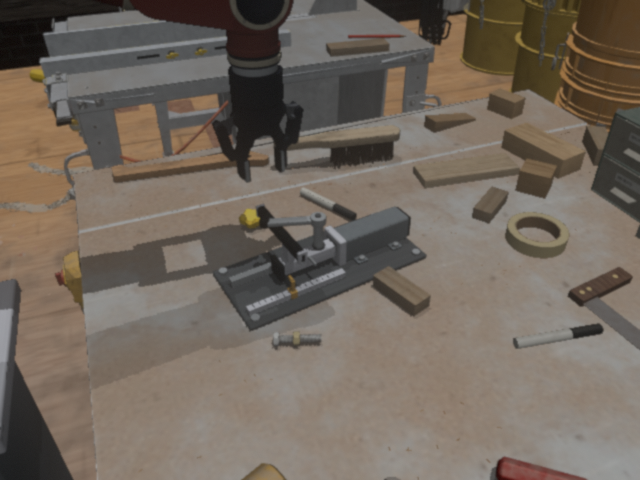

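The wrist view shows the bar (u≈327) midway between the fingers (262 and 388), with the lever knob at (290,305). The side view shows the gripper above the handle's +y end. I'll descend now.

>>> drive_tool --series '[{"x":1.3,"y":0.05,"z":0,"ax":0,"ay":0,"az":0.05},{"x":2.4,"y":0.05,"z":0,"ax":0,"ay":0,"az":0.05},{"x":3.2,"y":0.05,"z":0,"ax":0,"ay":0,"az":0.05},{"x":3.9,"y":0.05,"z":0,"ax":0,"ay":0,"az":0.05},{"x":3.9,"y":0.05,"z":0,"ax":0,"ay":0,"az":0.05}]'

```text
time: 2.48
tool_pos: [0.5569, 0.0642, 0.0609]
tool_rot: [0.544, 0.451, 0.545, -0.451]
contact_force: [-1.5, 0.3, -0.1]
gripper_width: 0.601
```

```bash
python3 -c "
from h import *
target(-.06,.072,.059)
from plant import cams
for n in ('side','wrist','top'): cv2.imwrite(f'pics/e_{n}.png',cams.grab_frame(n)['img'])
t=cv2.imread('pics/e_side.png')[180:330,205:405]; cv2.imwrite('pics/e_sidec.png',cv2.resize(t,None,fx=4,fy=4,interpolation=2))
"
```

```text
t2.48 base-xyz(mm) [-62.1  69.1  60.9] shift [ 0.08  0.08 -0.12] turn [-0.03 -0.01  0.01] F [-1.5  0.3 -0.1] w 0.601
tool y in base -0.1 j [-0.02  0.07  1.9   0.    1.18 -0.21]
```

View pics/e_wrist.png

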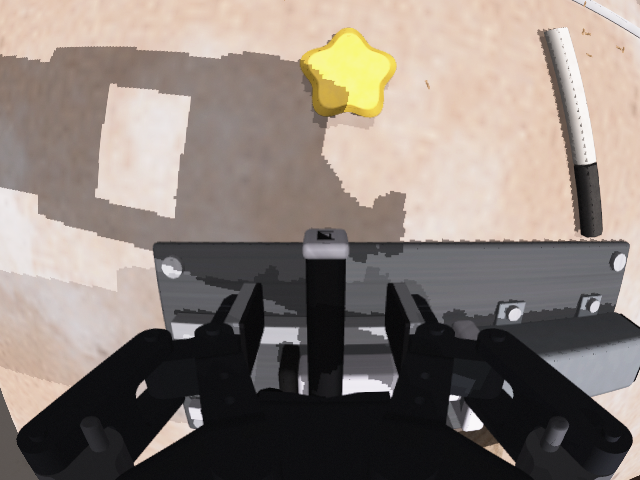

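View pics/e_sidec.png

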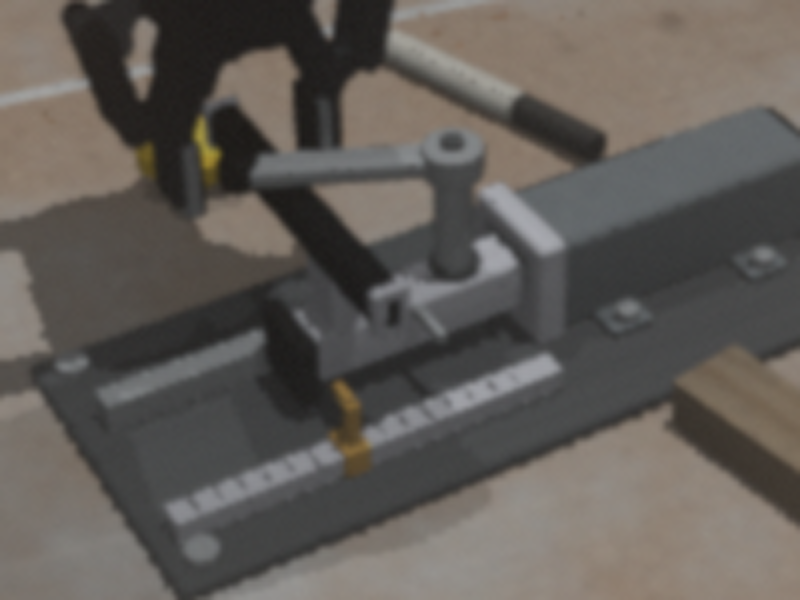

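The fingers straddle the bar and are clear of the lever. I'll close them to a loose fit so they can slide along it.

>>> drive_tool --series '[{"x":0.05,"y":0.05,"z":-0.1,"ax":0,"ay":0,"az":0},{"x":0.05,"y":0.05,"z":-0.1,"ax":0,"ay":0,"az":0},{"x":0.05,"y":0.05,"z":-0.1,"ax":0,"ay":0,"az":0},{"x":0.05,"y":0.05,"z":-0.1,"ax":0,"ay":0,"az":0}]' --hand 0.22

```text
time: 2.97
tool_pos: [0.5603, 0.0687, 0.0632]
tool_rot: [0.547, 0.451, 0.544, -0.449]
contact_force: [-0.9, -0.2, 1.3]
gripper_width: 0.226
```

```bash
python3 -c "
from h import *
target(-.11,.072,.059)
from plant import cams
for n in ('wrist',): cv2.imwrite(f'pics/f_{n}.png',cams.grab_frame(n)['img'])
"
```

```text
t2.97 base-xyz(mm) [-57.9  72.8  63.2] shift [ 0.16 -2.09  0.03] turn [ 0.    0.   -0.05] F [-0.9 -0.2  1.3] w 0.226
tool y in base 0.0 j [-0.01  0.07  1.89  0.    1.18 -0.2 ]
```

View pics/f_wrist.png

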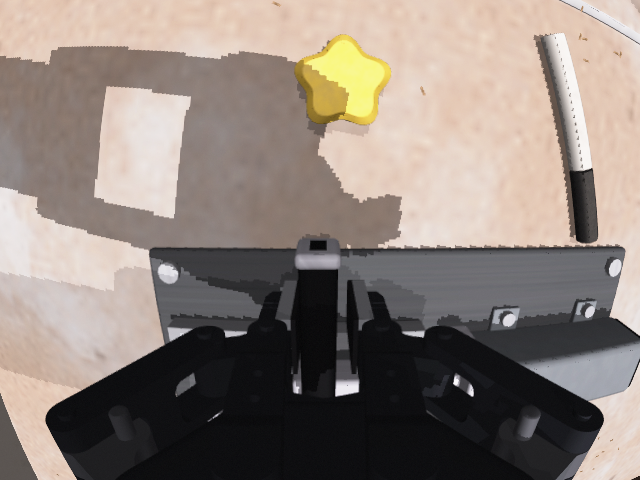

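>>> drive_tool --series '[{"x":0.1,"y":-0.4,"z":0.03,"ax":0,"ay":0,"az":0},{"x":0.12,"y":-0.8,"z":0.03,"ax":0,"ay":0,"az":0},{"x":0.12,"y":-1.2,"z":0.03,"ax":0,"ay":0,"az":0},{"x":0.12,"y":-1.6,"z":0.03,"ax":0,"ay":0,"az":0},{"x":0.12,"y":-1.9,"z":0.03,"ax":0,"ay":0,"az":0}]'

```text
time: 3.43
tool_pos: [0.5154, 0.0591, 0.0609]
tool_rot: [0.548, 0.453, 0.543, -0.447]
contact_force: [5.4, 0.7, 2.0]
gripper_width: 0.22
```

>>> drive_tool --series '[{"x":0,"y":0,"z":0,"ax":0,"ay":0,"az":0},{"x":0,"y":0,"z":0,"ax":0,"ay":0,"az":0}]'

```text
time: 3.6
tool_pos: [0.5146, 0.059, 0.0601]
tool_rot: [0.547, 0.452, 0.543, -0.448]
contact_force: [3.4, 1.9, 3.0]
gripper_width: 0.219
```

```bash
cat > look.py <<'E'
import sys
from h import *
from plant import cams
n=sys.argv[1]
target(-.1115,.072,.059)
for c in ('side','top','wrist'): cv2.imwrite(f'pics/{n}_{c}.png',cams.grab_frame(c)['img'])
t=cv2.imread(f'pics/{n}_side.png')[245:315,255:348]; cv2.imwrite(f'pics/{n}_sidec.png',cv2.resize(t,None,fx=8,fy=8,interpolation=2))
E
python3 look.py g
```

```text
t3.60 base-xyz(mm) [-104.6   72.    60.1] shift [ 0.04 -0.27 -0.  ] turn [-0.    0.   -0.09] F [3.4 1.9 3. ] w 0.219
tool y in base -0.0 j [-0.03 -0.03  2.    0.    1.17 -0.22]
```

View pics/g_sidec.png

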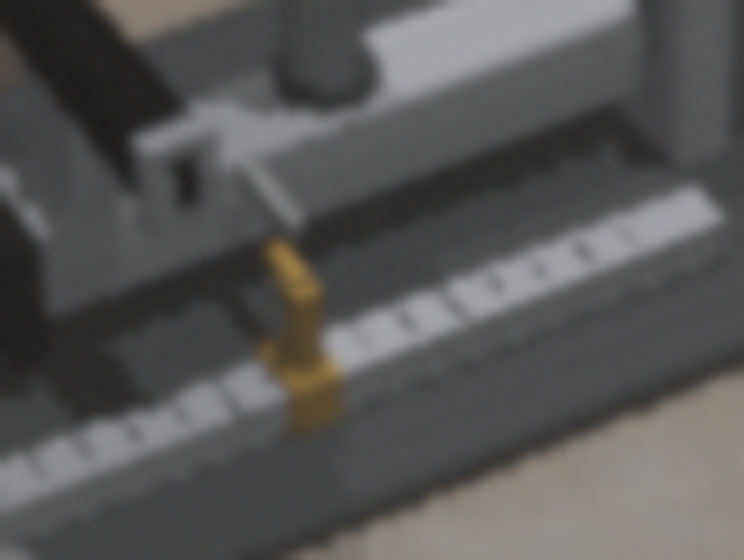

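View pics/g_wrist.png

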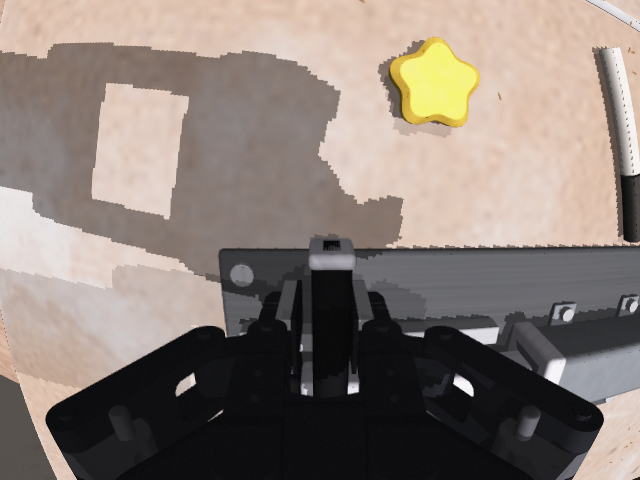

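The fin tip is at about (297,222) in the side crop and the pointer tip at about (273,243), so roughly 7 mm is left. That agrees with the 49 mm estimate.

>>> drive_tool --series '[{"x":0,"y":-0.14,"z":0,"ax":0,"ay":0,"az":-0.05},{"x":0,"y":-0.27,"z":0,"ax":0,"ay":0,"az":-0.05},{"x":0,"y":-0.27,"z":0,"ax":0,"ay":0,"az":-0.05},{"x":0,"y":-0.27,"z":0,"ax":0,"ay":0,"az":-0.05}]'

```text
time: 4.08
tool_pos: [0.5078, 0.0577, 0.0594]
tool_rot: [0.546, 0.45, 0.545, -0.45]
contact_force: [4.9, 0.3, 2.7]
gripper_width: 0.226
```

```bash
python3 look.py i
```

```text
t4.08 base-xyz(mm) [-111.6   72.    59.4] shift [ 0.02  0.   -0.  ] turn [-0.    0.   -0.01] F [4.9 0.3 2.7] w 0.226
tool y in base -0.0 j [-0.03 -0.05  2.02  0.    1.17 -0.22]
```

View pics/i_sidec.png

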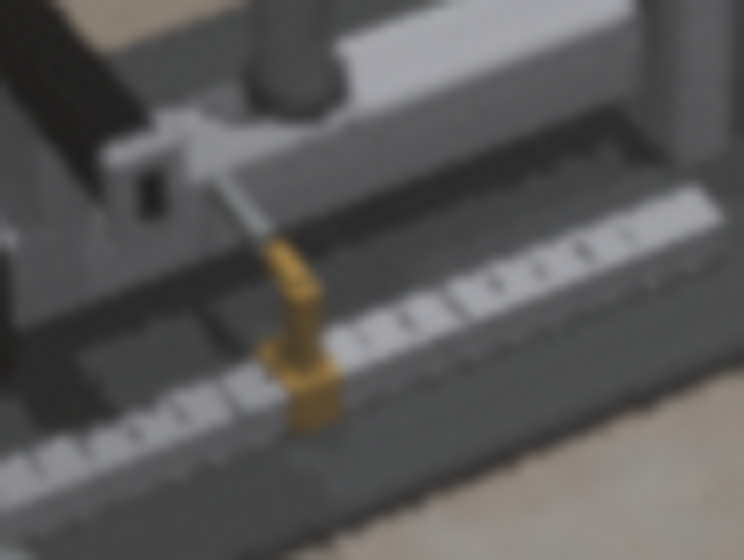

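View pics/i_top.png

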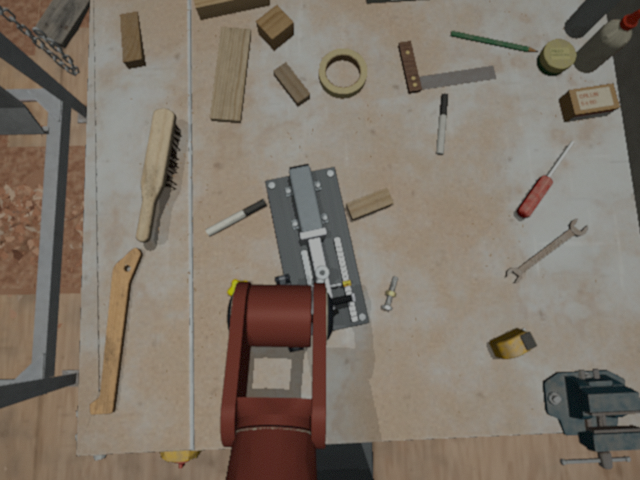

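```bash
python3 -c "
import cv2
t=cv2.imread('pics/i_top.png')[255:315,300:380]; cv2.imwrite('pics/i_topc.png',cv2.resize(t,None,fx=10,fy=10,interpolation=2))"
```

```text
(no output)
```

View pics/i_topc.png

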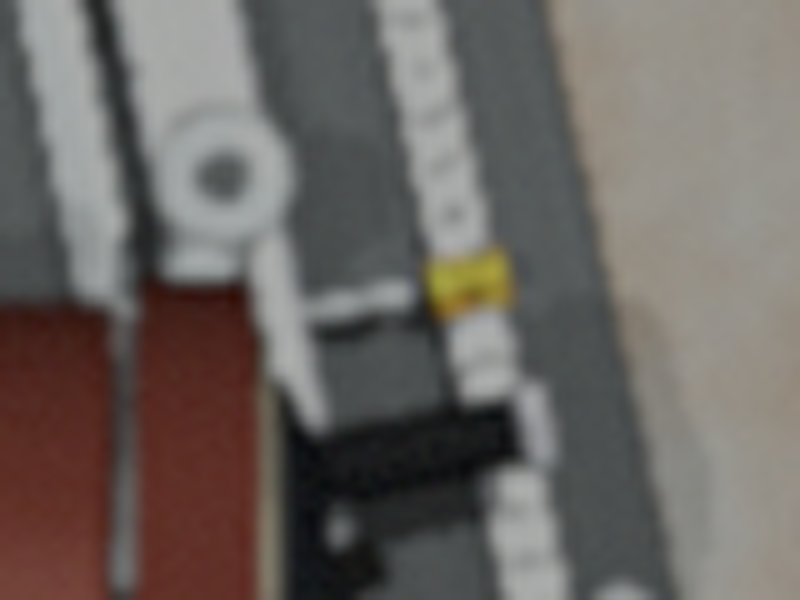

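Both views agree the fin is in line with the pointer to about 1 mm, and the load is 4.9 N, so the leg is held on the mark. Next I sweep the lever toward -y in stages.

>>> drive_tool --series '[{"x":0,"y":0,"z":0.2,"ax":0,"ay":0,"az":0},{"x":0,"y":0,"z":0.45,"ax":0,"ay":0,"az":0},{"x":0,"y":0,"z":0.7,"ax":0,"ay":0,"az":0},{"x":0,"y":0,"z":0.95,"ax":0,"ay":0,"az":0},{"x":0,"y":0,"z":1.2,"ax":0,"ay":0,"az":0}]'

```text
time: 4.65
tool_pos: [0.5118, 0.0297, 0.0579]
tool_rot: [0.544, 0.451, 0.547, -0.45]
contact_force: [4.0, 6.8, -0.3]
gripper_width: 0.221
```

```bash
python3 look.py j
```

```text
t4.65 base-xyz(mm) [-112.9   43.7   57.9] shift [-0.04  0.06 -1.13] turn [-0.   -0.05  0.02] F [ 4.   6.8 -0.3] w 0.221
tool y in base -0.0 j [-0.09 -0.04  2.01  0.    1.17 -0.28]
```

View pics/j_sidec.png

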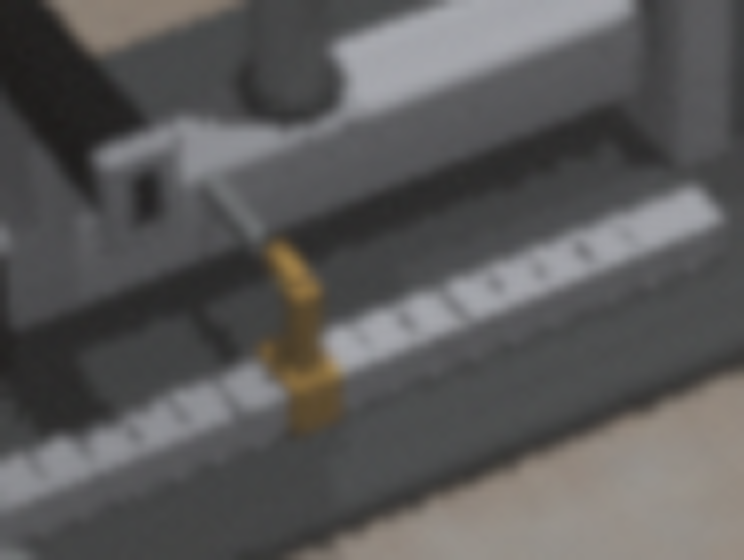

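View pics/j_wrist.png

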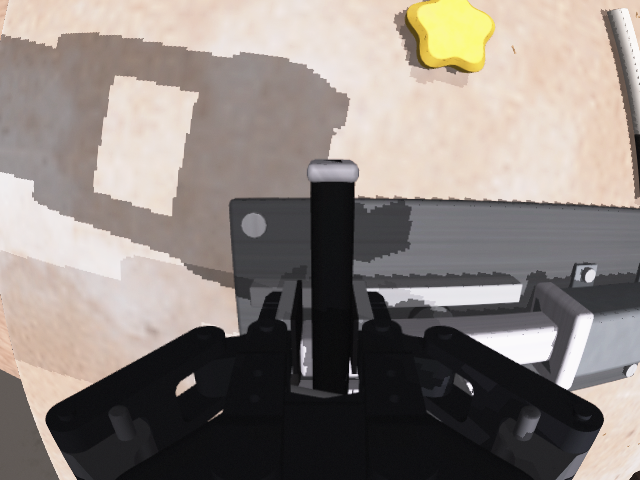

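The fin is about 1 mm past the mark. I'll correct by +0.05 as I continue.

>>> drive_tool --series '[{"x":0,"y":0.05,"z":0.2,"ax":0,"ay":0,"az":0},{"x":0,"y":0.05,"z":0.4,"ax":0,"ay":0,"az":0},{"x":0,"y":0.05,"z":0.6,"ax":0,"ay":0,"az":0},{"x":0,"y":0.05,"z":0.8,"ax":0,"ay":0,"az":0},{"x":0,"y":0.05,"z":0.95,"ax":0,"ay":0,"az":0}]'

```text
time: 5.22
tool_pos: [0.5174, 0.0075, 0.0577]
tool_rot: [0.543, 0.451, 0.547, -0.449]
contact_force: [5.5, 11.4, 0.1]
gripper_width: 0.221
```

```bash
python3 look.py k; python3 -c "
import cv2
t=cv2.imread('pics/k_side.png')[170:320,205:405]; cv2.imwrite('pics/k_sided.png',cv2.resize(t,None,fx=4,fy=4,interpolation=2))"
```

```text
t5.22 base-xyz(mm) [-111.6   20.9   57.7] shift [-0.04  0.   -2.04] turn [-0.01 -0.07  0.02] F [ 5.5 11.4  0.1] w 0.221
tool y in base -0.0 j [-0.13 -0.03  2.    0.01  1.17 -0.33]
```

View pics/k_sided.png

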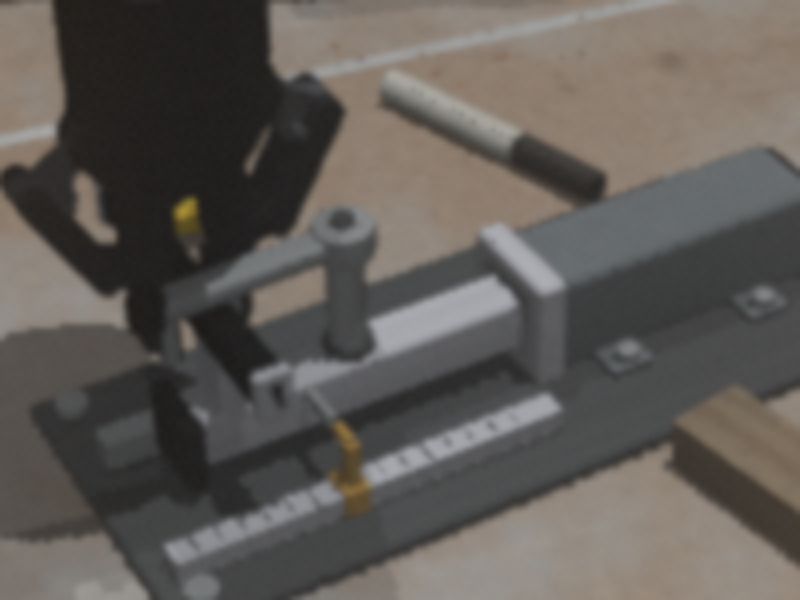

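The lever is about half way across and the fin is still on the pointer. I'll continue to the closed stop.

>>> drive_tool --series '[{"x":0,"y":0,"z":0.2,"ax":0,"ay":0,"az":0},{"x":0,"y":0,"z":0.4,"ax":0,"ay":0,"az":0},{"x":0,"y":0,"z":0.55,"ax":0,"ay":0,"az":0},{"x":0,"y":0,"z":0.7,"ax":0,"ay":0,"az":0}]'

```text
time: 5.7
tool_pos: [0.5215, -0.0081, 0.0583]
tool_rot: [0.543, 0.452, 0.548, -0.448]
contact_force: [5.1, 17.4, 3.3]
gripper_width: 0.218
```

```bash
python3 look.py l; python3 -c "
import cv2
t=cv2.imread('pics/l_side.png')[170:320,205:405]; cv2.imwrite('pics/l_sided.png',cv2.resize(t,None,fx=4,fy=4,interpolation=2))"
```

```text
t5.70 base-xyz(mm) [-110.5    4.8   58.3] shift [-0.   -0.04 -2.69] turn [ 0.   -0.1  -0.01] F [ 5.1 17.4  3.3] w 0.218
tool y in base 0.0 j [-0.16 -0.02  1.99  0.01  1.17 -0.36]
```

View pics/l_sided.png

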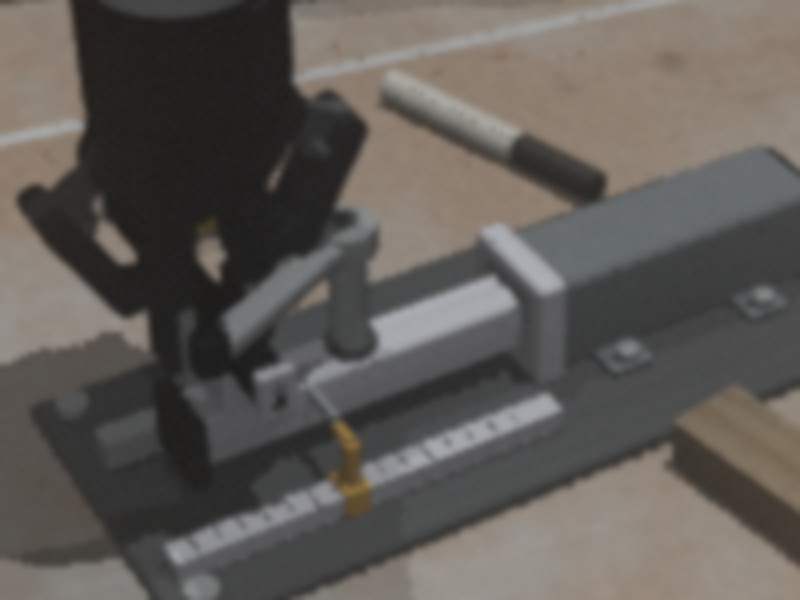

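>>> drive_tool --series '[{"x":0,"y":0,"z":0.1,"ax":0,"ay":0,"az":0},{"x":0,"y":0,"z":0.2,"ax":0,"ay":0,"az":0},{"x":0,"y":0,"z":0.2,"ax":0,"ay":0,"az":0}]'

```text
time: 6.1
tool_pos: [0.5218, -0.01, 0.0584]
tool_rot: [0.542, 0.453, 0.55, -0.446]
contact_force: [2.6, 27.6, 5.9]
gripper_width: 0.218
```

```bash
cat > lev.py <<'E'
import sys
from h import *
from plant import cams,sensors
n=sys.argv[1]; P=np.load("P.npy")
target(-.1115,0,.059)
f=cams.grab_frame("side"); cv2.imwrite(f'pics/{n}_side.png',f['img'])
bx=-.109
for a in (.8,.9,1.0):
    p=np.array([bx+.055,0,.098]); th=.5-a
    tip=p+.084*np.array([-np.cos(th),np.sin(th),0]); print(a,((proj(f,b2w(P,tip))-[235,215])*7).round(0),((proj(f,b2w(P,p))-[235,215])*7).round(0))
t=f['img'][215:300,235:345]; cv2.imwrite(f'pics/{n}_sidec.png',cv2.resize(t,None,fx=7,fy=7,interpolation=2))
E
python3 lev.py m
```

```text
t6.10 base-xyz(mm) [-110.7    2.9   58.4] shift [-0.02 -0.03  0.11] turn [ 0.02 -0.17 -0.  ] F [ 2.6 27.6  5.9] w 0.218
tool y in base 0.1 j [-0.17 -0.02  1.99  0.02  1.17 -0.37]
0.8 [102. 277.] [388.  96.]
0.9 [131. 294.] [388.  96.]
1.0 [163. 308.] [388.  96.]
```

View pics/m_sidec.png

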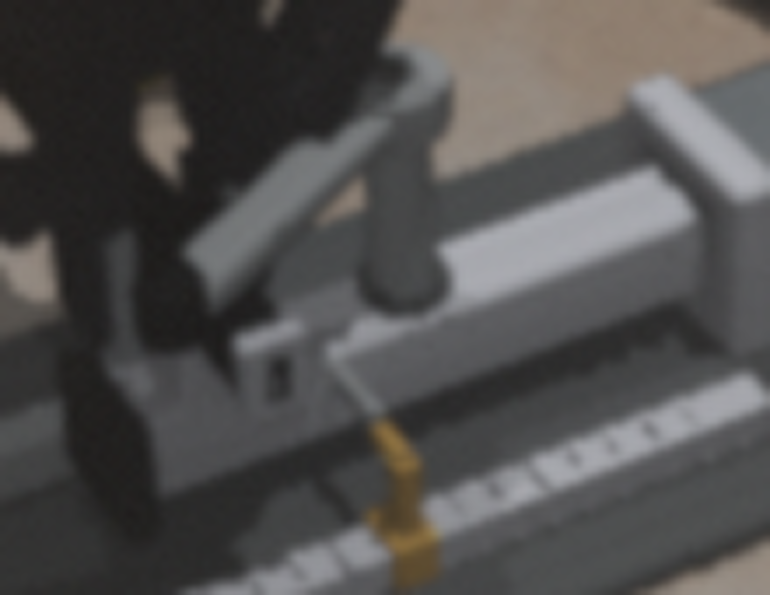

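>>> drive_tool --series '[{"x":0,"y":0,"z":0.1,"ax":0,"ay":0,"az":0},{"x":0,"y":0,"z":0.2,"ax":0,"ay":0,"az":0},{"x":0,"y":0,"z":0.2,"ax":0,"ay":0,"az":0}]'

```text
time: 6.4
tool_pos: [0.5218, -0.0104, 0.0584]
tool_rot: [0.539, 0.455, 0.553, -0.444]
contact_force: [-1.9, 43.7, 11.0]
gripper_width: 0.224
```

```bash
python3 lev.py n
```

```text
t6.40 base-xyz(mm) [-110.7    2.5   58.4] shift [-0.03 -0.03  0.1 ] turn [ 0.03 -0.28  0.  ] F [-1.9 43.7 11. ] w 0.224
tool y in base 0.1 j [-0.17 -0.01  1.99  0.02  1.18 -0.38]
0.8 [102. 277.] [388.  96.]
0.9 [131. 294.] [388.  96.]
1.0 [163. 308.] [388.  96.]
```

View pics/n_sidec.png

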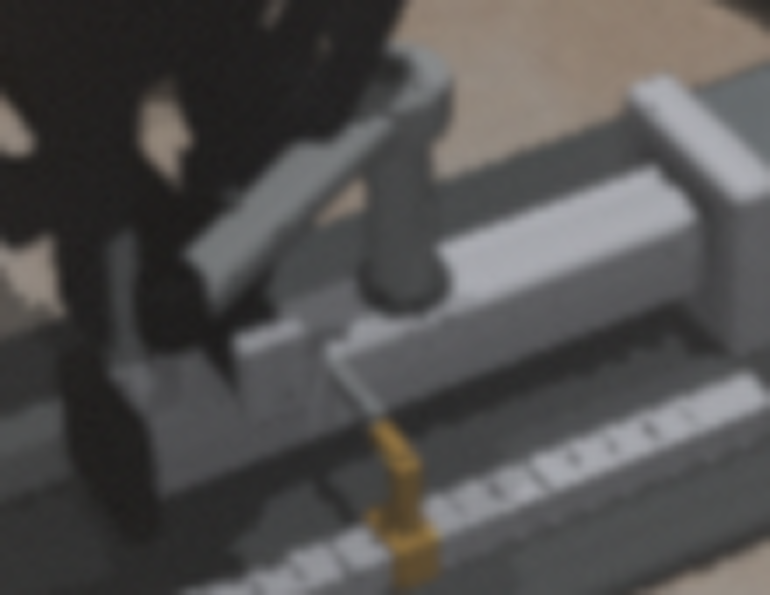

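Force rose to 44 N with no further motion, so the lever is at its end stop and the fin is in line with the pointer. I'll ease off, centre on the bar and grip firmly.

>>> drive_tool --series '[{"x":0,"y":0.04,"z":-0.15,"ax":0,"ay":0,"az":0},{"x":0,"y":0.08,"z":-0.3,"ax":0,"ay":0,"az":0},{"x":0,"y":0.08,"z":-0.3,"ax":0,"ay":0,"az":0}]'

```text
time: 6.7
tool_pos: [0.5228, -0.0098, 0.0586]
tool_rot: [0.543, 0.45, 0.549, -0.448]
contact_force: [-2.2, 15.7, 6.8]
gripper_width: 0.223
```

>>> drive_tool --series '[{"x":0,"y":0,"z":0,"ax":0,"ay":0,"az":0},{"x":0,"y":0,"z":0,"ax":0,"ay":0,"az":0},{"x":0,"y":0,"z":0,"ax":0,"ay":0,"az":0},{"x":0,"y":0,"z":0,"ax":0,"ay":0,"az":0},{"x":0,"y":0,"z":0,"ax":0,"ay":0,"az":0}]' --hand 0

```text
time: 7.12
tool_pos: [0.5236, -0.0097, 0.0589]
tool_rot: [0.543, 0.452, 0.548, -0.448]
contact_force: [2.4, 17.1, 6.1]
gripper_width: 0.153
```

```bash
python3 lev.py o; python3 look.py o2; python3 -c "
import cv2
t=cv2.imread('pics/o2_top.png')[255:315,300:380]; cv2.imwrite('pics/o_topc.png',cv2.resize(t,None,fx=10,fy=10,interpolation=2))"
```

```text
t7.12 base-xyz(mm) [-108.8    2.9   58.9] shift [-0.01 -0.11  0.11] turn [ 0.01 -0.11  0.  ] F [ 2.4 17.1  6.1] w 0.153
tool y in base 0.0 j [-0.17 -0.01  1.98  0.01  1.17 -0.36]
0.8 [102. 277.] [388.  96.]
0.9 [131. 294.] [388.  96.]
1.0 [163. 308.] [388.  96.]
t7.17 base-xyz(mm) [-108.8    2.9   58.8] shift [ 0.02 -0.11 -2.76] turn [ 0.01 -0.11  0.  ] F [ 2.9 17.6  7.2] w 0.155
tool y in base 0.0 j [-0.17 -0.01  1.98  0.01  1.17 -0.36]
```

View pics/o_sidec.png

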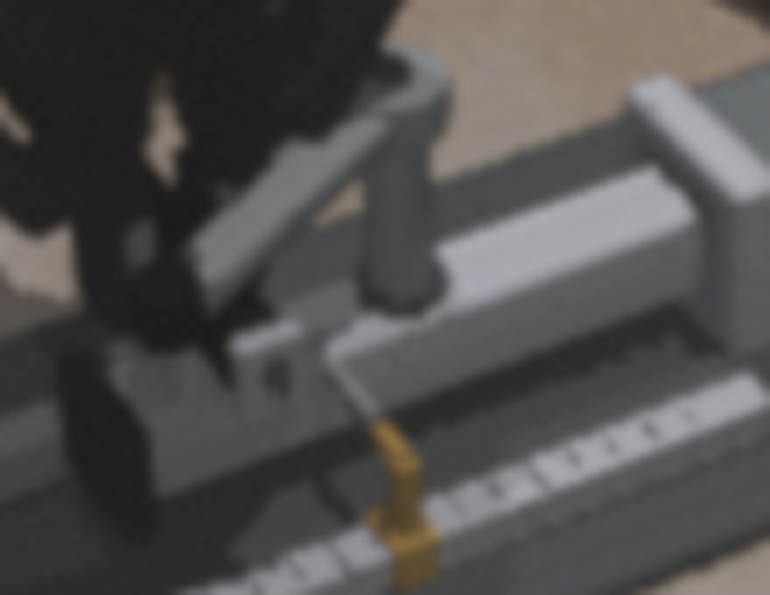

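View pics/o_topc.png

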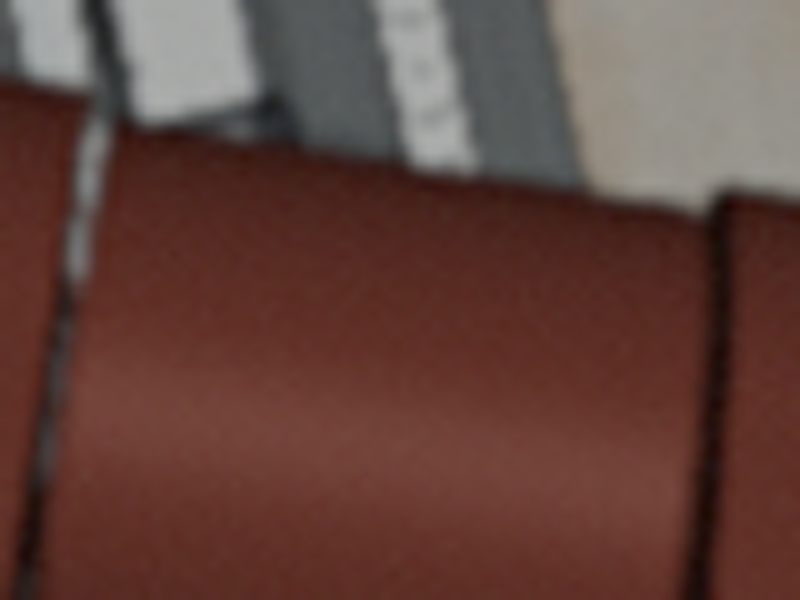

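View pics/o2_wrist.png

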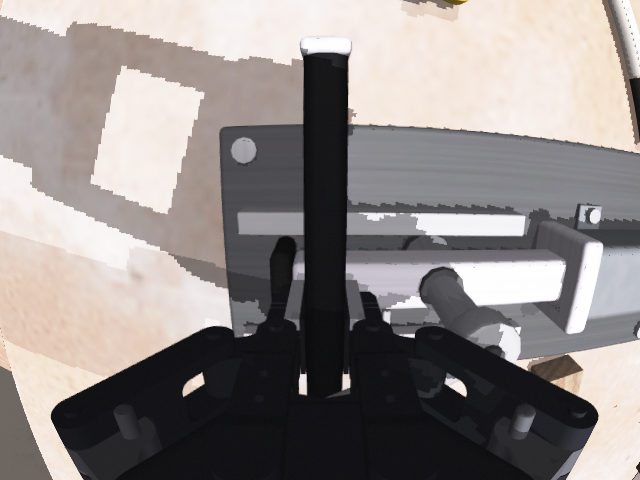

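The grip closed on the bar at width 0.153, and the fin is still at the pointer. I'll check the lever angle with projected outlines.

```bash
python3 - <<'E'
from h import *
from plant import cams
P=np.load("P.npy"); f=cams.grab_frame("side")
t=cv2.resize(f['img'][215:300,235:345],None,fx=7,fy=7,interpolation=2)
t=cv2.convertScaleAbs(t,alpha=1.8)
bx=-.109
def px(p): return ((proj(f,b2w(P,p))-[235,215])*7+3)
off=None
for a,c in ((.8,(0,0,255)),(.9,(0,255,255)),(1.,(0,255,0))):
    th=.5-a;u=np.array([-np.cos(th),np.sin(th),0]);n=np.array([-u[1],u[0],0]);p=np.array([bx+.055,0,.103])
    sgn=1 if n[1]<0 else -1
    e=p+n*sgn*.007
    A=px(e+u*.012);B=px(e+u*.078)
    cv2.line(t,tuple(int(v) for v in A),tuple(int(v) for v in B),c,1)
    print(a,A,B,"slope",np.degrees(np.arctan2(*(B-A)[::-1])))
    k=p+u*.084; cv2.circle(t,tuple(int(v) for v in px(k)),3,c,-1)
cv2.imwrite("pics/q.png",t)
E
```

```text
0.8 [373.91395995 117.99256984] [147.46071815 262.03440449] slope 147.54047408433166
0.9 [380.22631537 118.55088862] [177.07840016 275.27009815] slope 142.35147698677028
1.0 [386.63902949 118.72528242] [209.20795786 286.53096844] slope 136.59702328712942
```

View pics/q.png

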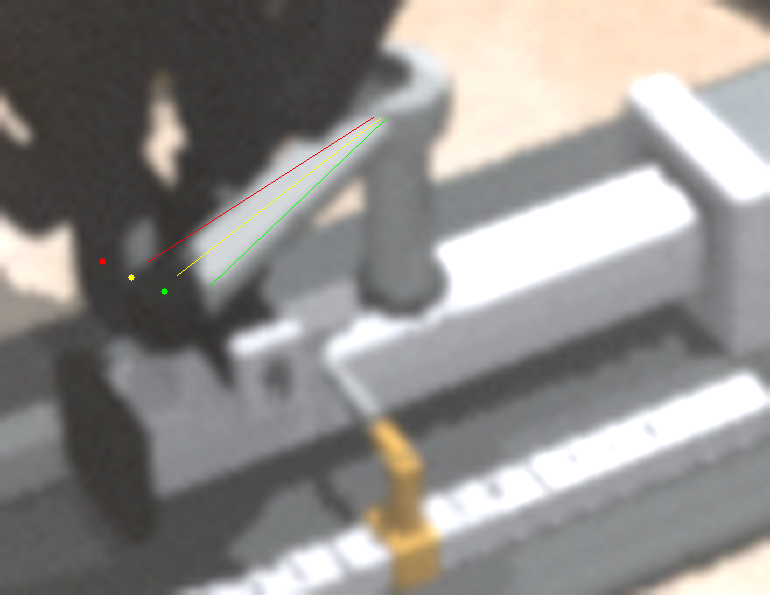

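The lever's near edge runs along the a = 1.0 outline, well off the 0.9 one. I'll do a short settle and then hand in.

>>> drive_tool --series '[{"x":0,"y":0,"z":0,"ax":0,"ay":0,"az":0},{"x":0,"y":0,"z":0,"ax":0,"ay":0,"az":0},{"x":0,"y":0,"z":0,"ax":0,"ay":0,"az":0},{"x":0,"y":0,"z":0,"ax":0,"ay":0,"az":0}]'

```text
time: 7.7
tool_pos: [0.5236, -0.0097, 0.0588]
tool_rot: [0.543, 0.452, 0.548, -0.448]
contact_force: [2.9, 17.5, 6.9]
gripper_width: 0.153
```

```bash
python3 -c "
from h import *
target(-.1088,.0029,.059)
from plant import workorder
print(workorder.job_done())"
```

```text
t7.70 base-xyz(mm) [-108.8    2.9   58.8] shift [-0.01  0.   -0.  ] turn [ 0.01 -0.11  0.  ] F [ 2.9 17.5  6.9] w 0.153
tool y in base 0.0 j [-0.17 -0.01  1.98  0.01  1.17 -0.36]
the job is handed in; nothing more can be done
None
```

The stop is set and I handed the job in at about 7.7 s; no verdict was reported. I held the cross handle loosely, drew the leg out about 49 mm to the pointer, and slid along the bar to sweep the lever to its end stop. Then I gripped the bar firmly.

Last checks:
- **Leg on the mark:** the final side view shows the fin in line with the pointer, within about 1 mm. By then the arm hid the fin from the top camera, so only an earlier top view, taken before the sweep, agrees.
- **Lever closed:** its edge lies along the projected 1.0 rad outline, and the push rose to 44 N with no further movement. There was no direct angle reading.
- **Grip:** the opening stopped at 0.153 on the bar and the arm is still. The finger force was not read directly.
- **Pointer and bystanders:** the pointer looks unmoved in the side views. I saw no sign that the loose parts moved, but I did not re-measure them.

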